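Lock the accessory chest for the road

ROBOT

A 6-joint arm with a two-finger parallel gripper is mounted at the origin on the work surface. World frame = base frame: x ahead of the robot, y to its left, z up, the work surface at z = 0. Lengths are in mm, angles in rad, forces in N, time in s.
With the tool pointing down it reaches from about 350 to 775 mm from the base axis. Payload 7.3 kg.
Tool frame: the origin (TCP) lies at the very end of the fingers, on their centre line; the grasp point (between the pads) lies 19 mm behind it; x points along the fingers, y is the direction in which the jaws open and shut, and the axes are right-handed (so a half turn about x gives the same grasp; the last joint's range is limited). The gripper opens to 92 mm and grips with 3 to 60 N. Pads are 19 mm wide; open, the fingers measure 130 mm over their backs; the gripper's body (75 mm by 190 mm) begins 47 mm behind the grasp point.
Start: joints at [-1.486, 0.342, 1.524, -0, 1.275, -0.146], TCP at [120.119, -511.096, 198.941] pointing down, gripper open.
Joint ranges: [-2.53, 2.53], [-0.77, 2.02], [0.04, 2.7], [-1, 4.14], [0.28, 2.66], [-3.11, 3.11]. Speed limits (rad/s): [2.57, 2.57, 3.14, 3.14, 3.14, 3.14].

INTERFACE

Orientations are given as [roll, pitch, yaw] about the fixed x, y, z axes, in that order (R = Rz(yaw) Ry(pitch) Rx(roll)).
In Python, from plant import bot gives the robot as it stands.
- The arm moves only by the tool step_arm, never from a script. Its argument "targets" is a list that holds one entry, the list of rows, each a list of 4 numbers: the shift along the tool's x, y, z in m, then the turn about the tool's x in degrees. A call has exactly 5 rows; each row is the pose to reach, as a shift and turn from the pose measured when the call began, along the tool's axes at that moment; what a row does not reach only later rows make up. A row lasts 1/12 s, in which the tool goes at most 41.7 mm and 7.16 degrees, less where a joint would pass 70% of its speed; a pose out of reach is approached as far as the arm can. A call with a gripper value outside its range is refused whole. "jaw" is the closure, from 0 (fully open) to 1 (shut), set as the call begins (left out, the last holds). The fingers move at their own pace and stop on an object; the grip force is fixed at half the most. Time passes only in rows, so rows that repeat a pose let the fingers close, or fill a call up. It gives the time, the measured TCP pose, the force and the opening at its end, in the units of the state.
- bot.get_obs(): the state, without advancing time (a new reading comes with each control period).
- bot.capture(name): name is "side" or "top" or "wrist"; returns a dict with "color" (384x512x3 uint8, red, green, blue), "depth" (384x512 float32, mm along the optical axis (not along the pixel's ray), 0 where there is no reading), "fov_y" (degrees; the focal length in pixels is half the picture's height over the tangent of half this angle, whatever the lens; pixels are square), "cx", "cy" (the principal point, pixels), "rvec" (rotation vector, rad) and "tvec" (3), from world to camera coordinates, as OpenCV has them. Camera axes: x right, y down, z forward; pixel columns grow to the right and rows downward; lengths in mm; the calibration is good to about 2 mm. A picture is of the moment at which its call begins.
- bot.close_job(): hands the job in, once; it reports no verdict.
The state is a dict: "time": time; "joint_positions": joint angles; "dq": joint speeds; "tau": joint torques, N m; "tool_pos": TCP position; "tcp_rot": TCP orientation; "contact_force": force on the tool from outside, world axes, zero at the start; "moment": the same for the moment, N m; "grip_width": finger opening in mm.
Only numpy, scipy, OpenCV 4.12 (cv2) and the standard library are available. Lean on these libraries where they do the work, as an engineer would, in place of code of your own. Each camera call takes 0.05 s, during which the arm holds its last target. There are 200 camera calls.

TASK

Lock the closed accessory chest: first swing the steel hasp over until it lies flat on the lid, with the staple standing up through its slot. Then take the locking pin out of its wooden block, lay it flat on the bench and let go, take it again across its handle and push it through the staple's loop above the hasp, from either side, until the handle's shoulder is up against the staple, and leave it there. Do not shove the sander, the battery or the sanding discs about.

Things in the scene. Friction and masses are not known exactly. Their poses are not given: they have to be found in the camera images.
- chest: closed chest, fixed: grey body, two flat black lid leaves meeting in a seam along y; 200 (x) x 244 (y) x 100 high. Origin at the centre of its underside; z up; x points from the hasp's hinge to the staple, y is parallel to the hinge axis and to the staple's opening. Only the hasp with its hinge and the staple stand on the lid, all on the line y = 0.
- hasp (a joint): hasp angle, rad: 0 = flat on the lid over the staple (end stop), 1.57 = upright, more = leaning back away from the staple (stop at 2.3). The stiff hinge holds it where it is left; about 2 to 3 N at the free end moves it. Size and shape: see hasp_end.
- hasp_hinge (a point): middle of the hasp's hinge axis, 62 towards -x of the chest's centre and 106 above the bench; fixed; axes as the chest's.
- hasp_end (a point): middle of the hasp's free end, at mid thickness. The hasp is a flat steel plate, 140 from hinge axis to free end, 56 wide, 8 thick (hinge axis at mid thickness), with a slot 34 wide from 56 to 108 from the axis, solid beyond. Flat, its top is 110 above the bench. x points outwards along the plate, z out of the face that is on top when flat.
- loop (a point): centre of the opening of the staple, a fixed square steel arch, 20 towards +x of the chest's centre, 121 above the bench; axes as the chest's. Arch 36 (x) x 28 (y) outside, top 140 above the bench. The opening runs through along y, 20 wide (x), from the top of the flat hasp (110 above the bench) up to 132.
- pin: loose locking pin, 144 long, 0.1 to 0.16 kg: round steel shank 12 across, 100 long, chamfered foot, then a square black handle 22 x 22, 44 long, that cannot pass the loop. Origin at the foot's end, z from foot to handle, x and y square to the handle's faces. Starts upright in the block, foot 10, handle 110 to 154 above the bench. Lying, it slopes 0.05 rad down to the foot.
- pin_shoulder (a point): point on the pin's axis at the shoulder between shank and handle, 100 from the foot; axes as the pin's.
- pin_block: light wooden block 80 x 80 x 80 high, fixed to the bench left or right of the chest, with a 16 wide square hole, 70 deep, in the middle of its top, in which the pin stands loosely. Origin at the centre of its underside. The bench between it and the robot is clear.
- sander: random orbital sander with a round pad 124 across, blue grip, 143 high, dust canister sticking out to 136 along its x; 1.4 kg, loose; stands on the other side of the chest from the block. Origin at the centre of its underside.
- battery: black battery pack 75 x 115 x 64 high, loose, at the outer left or right. Origin at the centre of its underside.
- discs: stack of round sanding discs 125 across, 34 high, loose, at the outer left or right. Origin at the centre of its underside.
Mind the look-alikes: they are no part of the job. Of the things shaped like the pin, the steel one is meant.

How it is judged:
By the outcome, as a careful person would: the job done as asked, in the order asked, and still so for the second after the job is handed in, with the robot touching nothing.
It also fails if it takes over 72 s, if anything falls off the work surface, if the arm or the gripper's body presses on something with over 40 N, if the wrist force passes 120 N, or if a joint passes its speed limit or range.

## Working session

There is one attempt and no reset: what is moved stays moved. The work goes in short steps, Python scripts to look and compute and a tool call to move; the robot and the scene stay as the last step left them, time stands still between calls to the robot, and variables do not carry over. Pictures are saved under pics/ and viewed, about 8 in all and at most 12, crops included, and the job is handed in when it is done.

Besides the shell and the picture viewer there is one more tool, called after "Call:" as name(argument=value, ...), one argument or row to a line, values as JSON. step_arm: Moves the arm, as the interface text tells. Its arguments: {"type":"object","properties":{"targets":{"type":"array","items":{"type":"array","items":{"type":"array","items":{"type":"number"}}}},"jaw":{"type":"number"}},"required":["targets"]}

```bash
mkdir -p pics; ls
cat > h.py <<'E'
import numpy as np, cv2
from scipy.spatial.transform import Rotation as R
from plant import bot
def cap(n,save=None):
    c=bot.capture(n)
    if save:
        cv2.imwrite(f'pics/{save}.png',c['color'][:,:,::-1]); np.savez(f'pics/{save}.npz',**c)
    return c
def load(s): return dict(np.load(f'pics/{s}.npz'))
def cam(c):
    f=192/np.tan(np.radians(float(c['fov_y']))/2); Rm=R.from_rotvec(np.ravel(c['rvec'])).as_matrix()
    return f,Rm,np.ravel(c['tvec'])
def cloud(c):
    f,Rm,t=cam(c); v,u=np.mgrid[:384,:512]; d=c['depth']
    P=np.stack([(u-c['cx'])/f*d,(v-c['cy'])/f*d,d],-1)
    W=(P-t)@Rm; W[d==0]=np.nan; return W
def proj(c,p):
    f,Rm,t=cam(c); q=np.atleast_2d(p)@Rm.T+t
    return np.c_[c['cx']+f*q[:,0]/q[:,2],c['cy']+f*q[:,1]/q[:,2]]
def rayz(c,u,v,z):
    f,Rm,t=cam(c); d=np.array([(u-c['cx'])/f,(v-c['cy'])/f,1])@Rm; o=-t@Rm
    return o+d*(z-o[2])/d[2]
def tcpR(): 
    o=bot.get_obs(); return np.array(o['tool_pos']),R.from_euler('xyz',o['tcp_rot']).as_matrix()
def shift(target):
    p,M=tcpR(); return (np.array(target)-p)@M/1000
E
python3 - <<'E'
from h import *
np.set_printoptions(precision=3,suppress=True)
o=bot.get_obs(); print(o)
for n in ['top','side','wrist']:
    c=cap(n,n+'0'); f,Rm,t=cam(c); print(n,f,c['cx'],c['cy'],-t@Rm,Rm[2])
a=[cv2.imread(f'pics/{n}0.png') for n in ['top','side']]
cv2.imwrite('pics/ts.png',cv2.resize(np.vstack(a),None,fx=.78,fy=.78))
E
```

```text
pics
{'time': 0.0, 'joint_positions': array([-1.486,  0.343,  1.525, -0.   ,  1.275, -0.146]), 'dq': array([ 0.   ,  0.   ,  0.001,  0.002,  0.002, -0.002]), 'tau': array([  0.001, -43.124, -24.422,   0.072,   0.056,  -0.   ]), 'tool_pos': array([ 120.077, -510.609,  198.243]), 'tcp_rot': array([-1.706,  1.569,  1.667]), 'contact_force': array([0.45 , 0.883, 0.172]), 'moment': array([-0.062, -0.043, -0.037]), 'grip_width': 91.60481176144181}
top 353.83967274405995 254.51014909043008 192.05361079757515 [ 379.341  -10.161 1344.551] [ 0.195  0.004 -0.981]
side 346.4397864761738 257.6577082625643 189.60272238649716 [ 370.321 -666.471  725.915] [ 0.266  0.699 -0.663]
wrist 319.9513936687226 254.78804983535306 191.31981912569427 [ 190.109 -495.166  384.043] [-0.26  -0.06  -0.964]
```

View pics/top0.png

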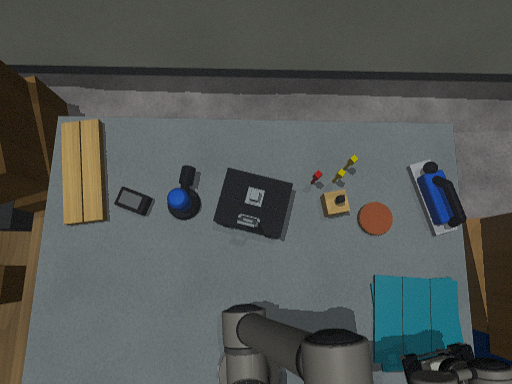

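View pics/side0.png

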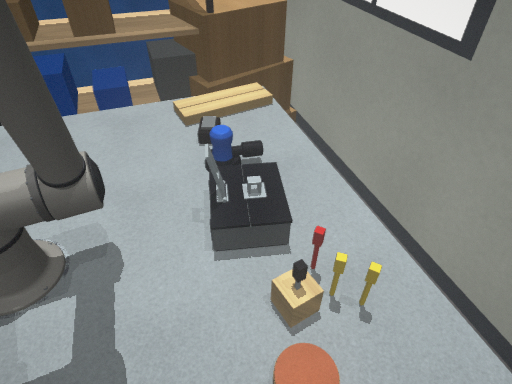

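Top view: the chest is at (254,204), with the raised hasp at (248,220) and the staple at (255,197). The block with the pin is at (336,203) and the discs at (376,218). Sander (183,203) and battery (133,200) are on the left. There are four pin-shaped things: black handle with steel shank in the block (340,200), red (317,176), yellow (340,175) and yellow (352,160). The one in the wooden block fits. I'll measure next and confirm it in a crop.

```bash
cat > m.py <<'E'
from h import *
np.set_printoptions(precision=1,suppress=True)
def rect(W,m): 
    r=cv2.minAreaRect(W[m][:,:2].astype(np.float32)); return r
T=load('top0');S=load('side0')
for n,c in(('top',T),('side',S)):
    W=cloud(c);z=W[...,2]
    print(n,'bench z',np.nanmedian(z[300:330,100:200]) if n=='top' else np.nanmedian(z[130:160,90:130]))
    # chest lid
    near=(abs(W[...,0]-W[204,254,0])<200)&(abs(W[...,1]-W[204,254,1])<190) if n=='top' else near_f(W)
    if n=='top':
        c0=W[204,254]; near_f=lambda W:(np.hypot(W[...,0]-c0[0],W[...,1]-c0[1])<160)
        b0=W[205,330]; pb=lambda W:(np.hypot(W[...,0]-b0[0],W[...,1]-b0[1])<70)
    m=near_f(W)&(abs(z-100)<4); print(' lid',rect(W,m),np.nanmedian(z[m]),m.sum())
    m=near_f(W)&(z>128)&(z<146); print(' 128-146',W[m].mean(0),m.sum())
    m=near_f(W)&(z>146); print(' >146',m.sum(),W[m].mean(0) if m.any() else '')
    m=pb(W)&(abs(z-80)<4); print(' block',rect(W,m),np.nanmedian(z[m]))
    m=pb(W)&(z>95); print(' pin>95',W[m].mean(0),W[m].max(0),W[m].min(0),m.sum())
    m=pb(W)&(z>147); print(' pintop',rect(W,m),np.nanmedian(z[m]) )
C=T['color'][160:240,200:370,::-1]; D=S['color'][150:330,190:390,::-1]
a=cv2.resize(C,(680,320),interpolation=2)[:, :]; b=cv2.resize(D,None,fx=3.2,fy=3.2,interpolation=2)
b=cv2.resize(S['color'][140:300,195:345,::-1],(525,560),interpolation=2)
cv2.imwrite('pics/crop.png',b)
E
python3 m.py
```

```text
top bench z -0.9698702980217269
 lid ((591.2891845703125, 0.0776824951171875), (243.92916870117188, 201.642333984375), 76.9130630493164) 99.10804203375721 2932
 128-146 [599.2  -1.6 138.1] 98
 >146 117 [506.6  18.9 208.9]
 block ((601.1441040039062, -302.347900390625), (79.5197982788086, 80.49346160888672), 11.3561372756958) 78.95417389439136
 pin>95 [ 599.1 -299.8  143.2] [ 612.6 -290.4  156.1] [ 588.8 -311.6  109.9] 66
 pintop ((600.8873901367188, -301.4827880859375), (21.262540817260742, 22.306968688964844), 11.256917953491211) 152.57131169017876
side bench z 0.13807518908271924
 lid ((591.1470947265625, -1.480865478515625), (246.613525390625, 202.37745666503906), 76.84912109375) 100.175695972607 4110
 128-146 [587.1  -5.9 138.1] 173
 >146 293 [506.5  10.9 201.1]
 block ((601.377197265625, -303.4289245605469), (80.89317321777344, 81.31326293945312), 10.804078102111816) 80.08049914206188
 pin>95 [ 598.5 -307.9  139. ] [ 612.8 -292.9  156.3] [ 588.6 -316.6   96.2] 277
 pintop ((600.9779052734375, -304.1310119628906), (22.116554260253906, 23.740394592285156), 7.263124942779541) 153.717318591201
```

View pics/crop.png

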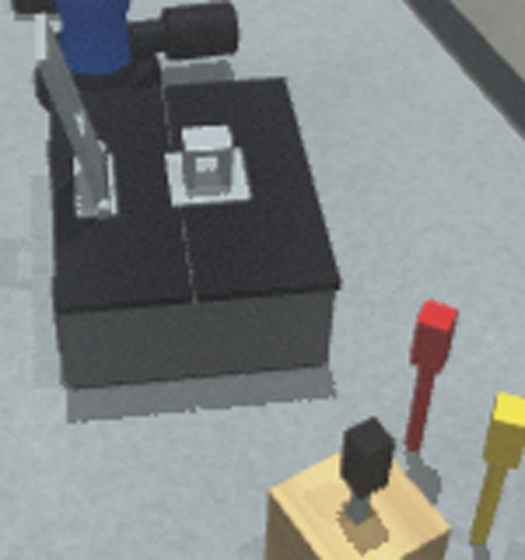

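The enlarged crop shows a black handle on a grey steel shank in the wooden block at crop (365,460). The red and yellow pins stand on the bench at the right, so the block one is meant. The hasp stands leaning back at crop (75,120) and the staple is at (205,160). Next: hasp angle, fine pose and tool axes.

```bash
cat >> h.py <<'E'
YC=np.radians(-13.1); XC=np.array([np.cos(YC),np.sin(YC),0]); YCv=np.array([-np.sin(YC),np.cos(YC),0]); CH=np.array([591.2,-.7,0])
def chest(x,y,z): return CH+x*XC+y*YCv+[0,0,z]
def tochest(W): return np.stack([(W-CH)@XC,(W-CH)@YCv,W[...,2]],-1)
E
python3 - <<'E'
from h import *
np.set_printoptions(precision=1,suppress=True)
for n in('top0','side0'):
    W=tochest(cloud(load(n)))
    m=(abs(W[...,1])<40)&(W[...,0]<0)&(W[...,0]>-200)&(W[...,2]>118)
    P=W[m]; k=np.polyfit(P[:,2],P[:,0],1); print(n,m.sum(),P.min(0),P.max(0),'theta',np.pi/2+np.arctan(-k[0]),'x at 106',np.polyval(k,106), 'y',P[:,1].mean())
    m=(abs(W[...,1])<30)&(W[...,0]>-10)&(W[...,0]<50)&(W[...,2]>134)&(W[...,2]<145);P=W[m];print(' staple top',P.mean(0),P.min(0),P.max(0))
    for nm,px in (('sander',None),):
        pass
p,M=tcpR();print(p);print(M)
print('yaw of jaw',np.degrees(np.arctan2(M[1,1],M[0,1])))
Wt=cloud(load('top0'))
for nm,(v,u) in dict(sander=(203,183),canister=(172,188),disc=(218,376),red=(175,317)).items(): print(nm,Wt[v,u])
E
```

```text
top0 134 [-100.2  -27.3  123.2] [-63.2  28.8 245.5] theta 1.8309722392924135 x at 106 -59.37878279539196 y 0.024323337451608803
 staple top [ 18.7   1.  138.5] [  0.9 -12.7 134.6] [ 36.5  14.4 143.4]
side0 356 [-100.   -30.8  119.3] [-62.   29.2 244.9] theta 1.8217581553582023 x at 106 -60.65034206330259 y -8.499814132896612
 staple top [ 18.3  -3.2 139.3] [  1.  -15.9 134. ] [ 37.1  13.9 143.7]
[ 120.1 -510.8  198.4]
[[-0.   0.2 -1. ]
 [ 0.  -1.  -0.2]
 [-1.  -0.  -0. ]]
yaw of jaw -76.77664950317856
sander [575.7 241.6 137.9]
canister [703.3 243.9  71.8]
disc [ 550.6 -456.9   38. ]
red [ 683.6 -221.7  143.4]
```

Call:
step_arm(
  targets=[
    [[-0.012,-0.011,-0.036,7],[-0.024,-0.022,-0.072,14],[-0.036,-0.033,-0.108,20],[-0.048,-0.044,-0.144,26.3],[-0.06,-0.055,-0.18,26.3]],
  ],
  jaw=1,
)

```text
time: 0.57
tool_pos: [283.6, -415.0, 258.7]
tcp_rot: [-1.055, 1.569, 1.852]
contact_force: [0.2, -1.1, 0.5]
grip_width: 63.2
```

Call:
step_arm(
  targets=[
    [[-0.004,-0.032,-0.005,0],[-0.008,-0.064,-0.01,0],[-0.011,-0.096,-0.015,0],[-0.011,-0.128,-0.02,0],[-0.011,-0.158,-0.025,0]],
  ],
)

```text
time: 0.98
tool_pos: [345.0, -265.4, 270.0]
tcp_rot: [-1.139, 1.569, 1.768]
contact_force: [-0.1, -0.6, 0.3]
grip_width: 29.4
```

```bash
cat > w.py <<'E'
from h import *
np.set_printoptions(precision=3,suppress=True)
o=bot.get_obs();p,M=tcpR()
print('t',o['time'],'p',p,'chest',tochest(p),'yaw',np.degrees(np.arctan2(M[1,1],M[0,1])),'down',M[:,0],'F',o['contact_force'],'g',o['grip_width'],'j',np.array(o['joint_positions']))
E
python3 w.py
```

```text
t 0.9833 p [ 344.991 -265.421  269.991] chest [-179.803 -313.635  269.991] yaw -103.44860439950747 down [-0.     0.002 -1.   ] F [-0.074 -0.618  0.303] g 29.368378736475314 j [-0.833  0.124  1.615  0.001  1.404  0.972]
```

Call:
step_arm(
  targets=[
    [[-0.005,-0.032,-0.005,0],[-0.01,-0.064,-0.01,0],[-0.01,-0.096,-0.015,0],[-0.01,-0.128,-0.02,0],[-0.01,-0.157,-0.025,0]],
  ],
)

```text
time: 1.4
tool_pos: [406.0, -116.7, 280.3]
tcp_rot: [-1.227, 1.569, 1.68]
contact_force: [-0.0, -1.0, 0.9]
grip_width: 0.5
```

Call:
step_arm(
  targets=[
    [[-0.005,-0.032,-0.005,0],[-0.01,-0.064,-0.01,0],[-0.01,-0.096,-0.015,0],[-0.01,-0.128,-0.02,0],[-0.01,-0.157,-0.025,0]],
  ],
)

```text
time: 1.82
tool_pos: [467.0, 32.2, 290.5]
tcp_rot: [-1.166, 1.569, 1.741]
contact_force: [-0.6, -0.4, 0.5]
grip_width: 0.3
```

Call:
step_arm(
  targets=[
    [[0.02,0,0,0],[0.045,0,0,0],[0.07,0,0,0],[0.09,0,0,0],[0.09,0,0,0]],
  ],
)

```text
time: 2.23
tool_pos: [464.3, 32.7, 196.6]
tcp_rot: [-0.089, 1.562, 2.819]
contact_force: [-0.9, 0.2, -0.8]
grip_width: 0.5
```

```bash
python3 w.py
```

```text
t 2.2333 p [464.288  32.737 196.631] chest [-131.188    3.802  196.631] yaw -103.38697828306289 down [-0.009  0.003 -1.   ] F [-0.949  0.176 -0.757] g 0.45639411781935996 j [-0.096  0.24   1.675  0.002  1.235  1.708]
```

Call:
step_arm(
  targets=[
    [[-0.033,0.004,0,0],[-0.033,0.004,-0.012,0],[-0.033,0.004,-0.025,0],[-0.033,0.004,-0.04,0],[-0.033,0.004,-0.056,0]],
  ],
)

```text
time: 2.65
tool_pos: [519.1, 15.5, 230.7]
tcp_rot: [-0.145, 1.564, 2.763]
contact_force: [0.1, 0.3, 0.1]
grip_width: 0.5
```

Call:
step_arm(
  targets=[
    [[0,0,-0.013,0],[0.002,0,-0.026,0],[0.005,0,-0.0385,0],[0.009,0,-0.051,0],[0.0145,0,-0.0625,0]],
  ],
)

```text
time: 3.07
tool_pos: [581.0, 0.7, 217.1]
tcp_rot: [-0.24, 1.566, 2.668]
contact_force: [-0.2, -0.2, 0.2]
grip_width: 0.1
```

```bash
python3 w.py
```

```text
t 3.0667 p [581.028   0.729 217.105] chest [-10.231  -0.914 217.105] yaw -103.40466577613778 down [-0.005  0.002 -1.   ] F [-0.158 -0.166  0.249] g 0.13349120018762625 j [-0.132  0.437  1.328  0.002  1.382  1.673]
```

Run:
```python
from h import *
c=cap('side','side1')
cv2.imwrite('pics/c1.png',cv2.resize(c['color'][90:270,150:350,::-1],None,fx=3,fy=3,interpolation=2))
```

```text
(no output)
```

View pics/c1.png

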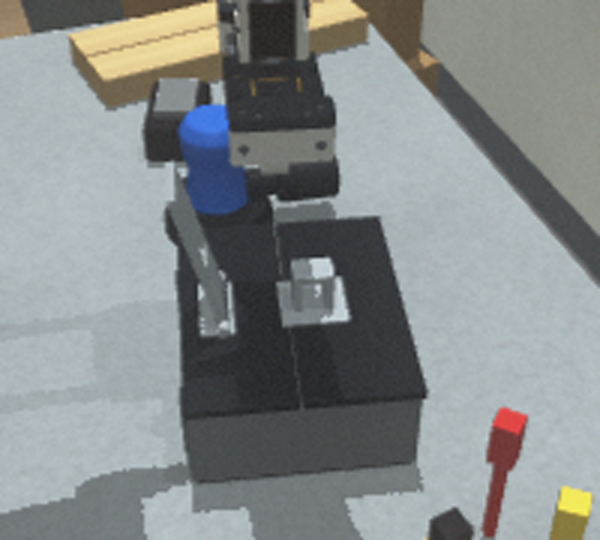

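Run:
```python
from h import *
np.set_printoptions(precision=1,suppress=True)
c=load('side1'); p,M=tcpR()
print(proj(c,p),proj(c,p+[0,0,66]), proj(c,chest(-62-34.5,0,242)),proj(c,chest(20,0,140)))
W=tochest(cloud(c)); print(W[153,243:255:3],W[145,247],W[160,210:216])
m=(abs(W[...,1])<40)&(W[...,0]<-50)&(W[...,0]>-200)&(W[...,2]>118);print(W[m].min(0),W[m].max(0))
```

```text
[[242.4 156.7]] [[241.9 134. ]] [[206.1 149.8]] [[254.  178.8]]
[[ 12.1 242.8  51.6]
 [ 22.  240.6  52.3]
 [ 32.1 241.9  50.6]
 [ 42.4 244.   48.3]] [ 27.  255.4  73.8] [[-88.9 -24.  228.6]
 [-87.  -11.3 219. ]
 [-85.4  16.8 198.1]
 [-82.9  18.2 196.8]
 [-80.5  24.  192.4]
 [-82.  235.5  35.9]]
[-198.8  -40.   119. ] [-50.   28.8 558.5]
```

Run:
```python
from h import *
np.set_printoptions(precision=1,suppress=True)
for n in ('side0','side1'):
    c=load(n); W=tochest(cloud(c))
    m=(abs(W[...,1])<35)&(W[...,0]<-50)&(W[...,0]>-120)&(W[...,2]>118)&(W[...,2]<250);P=W[m]
    k=np.polyfit(P[:,2],P[:,0],1);print(n,np.pi/2-np.arctan(k[0]),P[:,2].max(),P.min(0),m.sum())
    for z in (240,235,230,225,220,200,180):
        q=P[abs(P[:,2]-z)<3]; print(z,len(q),q.mean(0) if len(q) else '',end=' | ')
c=cap('top','top1');W=tochest(cloud(c));m=(abs(W[...,1])<35)&(W[...,0]<-40)&(W[...,0]>-130)&(W[...,2]>118)&(W[...,2]<250);P=W[m];print(m.sum(),P.min(0) ,P.max(0))
cv2.imwrite('pics/t1.png',cv2.resize(np.hstack([load('top0')['color'][140:260,170:310],c['color'][140:260,170:310]])[:,:,::-1],None,fx=2.8,fy=2.8,interpolation=2))
```

```text
side0 1.8217581553582023 244.8798020527039 [-100.   -30.8  119.3] 356
240 53 [-95.9  -4.2 241. ] | 235 13 [-93.  -16.1 234.5] | 230 17 [-91.3  -8.6 230.9] | 225 19 [-90.  -10.8 225. ] | 220 16 [-88.9 -19.4 219.3] | 200 11 [-84.7  -5.  199.4] | 180 14 [-81.   -8.  180.7] | side1 1.821658033373155 243.4544086749532 [-100.   -30.7  119. ] 355
240 53 [-95.9  -3.9 241.1] | 235 18 [-93.  -19.3 234.7] | 230 17 [-91.5 -11.3 230.6] | 225 16 [-90.   -8.5 225.2] | 220 17 [-88.5 -14.  219.4] | 200 12 [-84.3  -7.4 199.8] | 180 15 [-80.8  -9.3 180. ] | 125 [-99.9 -27.3 118.2] [-61.8  29.1 244.4]
```

View pics/t1.png

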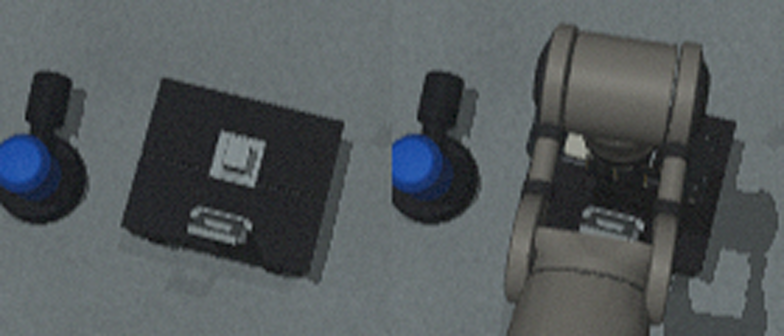

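Run:
```python
from h import *
np.set_printoptions(precision=0,suppress=True,linewidth=200)
W=tochest(cloud(load('side1')))
for r in range(120,160,3): print(r,W[r,224:264:4,1], W[r,224:264:4,2])
c=cap('wrist','w1')
a=c['color'][:,:,::-1]; cv2.imwrite('pics/w1.png',a)
p,M=tcpR(); print(proj(c,p),proj(c,p+[0,0,19]))
```

```text
120 [555. -25. -58. -27. -29. -31. -29. -62. -29. 538.] [ -1. 335. 353. 334. 335. 336. 334. 353. 333.  -1.]
123 [528. -70. -73. -73. -71. -74. -76. -75. -76. -76.] [  0. 354. 355. 354. 353. 354. 355. 353. 354. 353.]
126 [272. -83. -83. -82. -85. -86. -85. -85. -88. -87.] [141. 355. 354. 353. 354. 354. 353. 353. 354. 352.]
129 [255. -92. -94. -96. -94. -96. -95. -96. -95. -95.] [141. 353. 353. 354. 352. 354. 352. 352. 351. 351.]
132 [239. -96. -95. -96. -95. -94. -96. -96. -95. -94.] [140. 348. 347. 347. 346. 345. 345. 345. 344. 343.]
135 [230. -95. -92. -93. -94. -93. -93. -92. -94. -95.] [134. 341. 338. 338. 338. 337. 337. 335. 336. 336.]
138 [224. -86. -88. -89. -87. -88. -87. -88. -89. -88.] [127. 328. 329. 329. 326. 326. 325. 325. 326. 324.]
141 [222. -87. -87. -87. -87. -86. -86. -85. -89. -86.] [117. 321. 320. 320. 319. 318. 317. 316. 318. 315.]
144 [225. -86. -87. -89. -87. -87. 258. 259. 259. 258.] [104. 313. 313. 313. 312. 311.  76.  74.  73.  73.]
147 [228. 240. 264. 261. -10.  -7. 251. 248. 249. 253.] [ 91.  82.  64.  65. 251. 248.  69.  70.  68.  64.]
150 [230. 239. 250. 252. 249. 247. 244. 247. 246. 245.] [77. 70. 61. 59. 60. 61. 61. 58. 58. 58.]
153 [228. 233. 248. 252. 251. 242. 245. 244. 244. 244.] [67. 62. 51. 47. 46. 52. 49. 48. 47. 46.]
156 [230. 233. 248. 251. 294. 240. 245. 296. 294. 291.] [54. 51. 39. 35.  3. 41. 36. -2. -2. -1.]
159 [226. 229. 234. 234. 263. 281. 280. 278. 275. 273.] [44. 41. 37. 35. 13. -2. -2. -2. -1. -1.]
[[254. 225.]] [[253. 238.]]
```

View pics/w1.png

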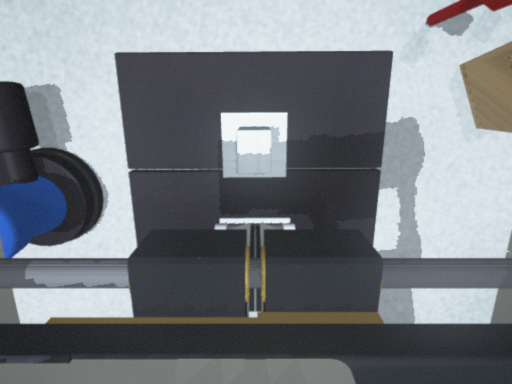

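Run:
```python
from h import *
np.set_printoptions(precision=0,suppress=True,linewidth=200)
c=load('w1');W=tochest(cloud(c))
for r in range(216,262,4): print(r,[tuple(np.round(W[r,u]).astype(int)) for u in (244,248,252,256,260,264)])
W=tochest(cloud(load('side1')))
for r in range(142,152): print(r,[tuple(np.round(W[r,u]).astype(int)) for u in range(236,250,2)])
print(bot.get_obs()['tool_pos'])
```

```text
216 [(np.int64(-48), np.int64(9), np.int64(100)), (np.int64(-49), np.int64(5), np.int64(100)), (np.int64(-49), np.int64(1), np.int64(100)), (np.int64(-49), np.int64(-3), np.int64(99)), (np.int64(-48), np.int64(-7), np.int64(102)), (np.int64(-49), np.int64(-11), np.int64(100))]
220 [(np.int64(-52), np.int64(9), np.int64(102)), (np.int64(-52), np.int64(5), np.int64(102)), (np.int64(-52), np.int64(1), np.int64(101)), (np.int64(-52), np.int64(-3), np.int64(101)), (np.int64(-52), np.int64(-7), np.int64(102)), (np.int64(-52), np.int64(-11), np.int64(102))]
224 [(np.int64(1), np.int64(4), np.int64(246)), (np.int64(1), np.int64(2), np.int64(244)), (np.int64(-54), np.int64(1), np.int64(108)), (np.int64(-54), np.int64(-3), np.int64(107)), (np.int64(1), np.int64(-5), np.int64(245)), (np.int64(1), np.int64(-7), np.int64(245))]
228 [(np.int64(1), np.int64(4), np.int64(250)), (np.int64(1), np.int64(2), np.int64(250)), (np.int64(-1), np.int64(0), np.int64(246)), (np.int64(-1), np.int64(-2), np.int64(246)), (np.int64(0), np.int64(-5), np.int64(249)), (np.int64(1), np.int64(-7), np.int64(250))]
232 [
[... 4731 characters left out ...]
np.int64(29), np.int64(247), np.int64(64))]
150 [(np.int64(-10), np.int64(252), np.int64(59)), (np.int64(-4), np.int64(252), np.int64(58)), (np.int64(3), np.int64(249), np.int64(60)), (np.int64(10), np.int64(249), np.int64(60)), (np.int64(16), np.int64(247), np.int64(61)), (np.int64(23), np.int64(248), np.int64(60)), (np.int64(29), np.int64(244), np.int64(61))]
151 [(np.int64(-11), np.int64(248), np.int64(58)), (np.int64(-4), np.int64(250), np.int64(56)), (np.int64(3), np.int64(250), np.int64(55)), (np.int64(10), np.int64(254), np.int64(52)), (np.int64(15), np.int64(240), np.int64(61)), (np.int64(22), np.int64(242), np.int64(59)), (np.int64(29), np.int64(243), np.int64(58))]
[580.   1. 216.]
```

Measured: the hasp did not move. Both the side and wrist depth put the closed fingertips at z≈246, while the reported TCP is at 217. I'll check whether this offset was also there with the gripper open, using the start picture.

Run:
```python
from h import *
np.set_printoptions(precision=0,suppress=True,linewidth=160)
def f(n,p,M):
    c=load(n); W=(cloud(c)-p)@M   # tool coords
    m=(abs(W[...,1])<75)&(abs(W[...,2])<14)&(W[...,0]>-70)&(W[...,0]<60)
    P=W[m]; P=P[P[:,0]<40]
    for lo in range(-70,40,10):
        q=P[(P[:,0]>=lo)&(P[:,0]<lo+10)]
        print(n,lo,len(q),(q[:,1].min(),q[:,1].max()) if len(q) else '')
p,M=tcpR()
f('w1',p,M)
M0=R.from_euler('xyz',[-1.706,1.569,1.667]).as_matrix()
f('wrist0',np.array([120.1,-510.6,198.2]),M0)
```

```text
w1 -70 76 (np.float64(-1.7162148708046012), np.float64(2.980185155456057))
w1 -60 146 (np.float64(-2.810198604137981), np.float64(4.020330142769938))
w1 -50 137 (np.float64(-2.9931485097097177), np.float64(4.249556638797366))
w1 -40 240 (np.float64(-11.581217031312491), np.float64(12.89426328994014))
w1 -30 35 (np.float64(-5.9074261848731515), np.float64(6.071726356059895))
w1 -20 0 
w1 -10 0 
w1 0 0 
w1 10 0 
w1 20 0 
w1 30 0 
wrist0 -70 868 (np.float64(-63.22742006034623), np.float64(64.59960306208096))
wrist0 -60 949 (np.float64(-63.4744818336005), np.float64(64.08748941247471))
wrist0 -50 878 (np.float64(-62.246936926226134), np.float64(63.14913200867463))
wrist0 -40 682 (np.float64(-61.447578722278145), np.float64(60.862606909427136))
wrist0 -30 106 (np.float64(-50.846408986608466), np.float64(50.801422922457))
wrist0 -20 0 
wrist0 -10 0 
wrist0 0 0 
wrist0 10 0 
wrist0 20 0 
wrist0 30 0
```

The fingertips are a constant ~29 mm short of the reported TCP, open and closed, in both cameras. From here I use tip z = TCP z + 29. The first push passed over the hasp, so I'm going back over it and repeating lower.

Call:
step_arm(
  targets=[
    [[-0.025,0,0.0,0],[-0.025,0,0.03,0],[-0.025,0,0.06,0],[-0.025,0,0.09,0],[-0.025,0,0.121,0]],
  ],
)

```text
time: 3.63
tool_pos: [460.4, 29.3, 242.0]
tcp_rot: [-0.14, 1.563, 2.768]
contact_force: [-0.7, -0.2, 0.9]
grip_width: 0.5
```

Call:
step_arm(
  targets=[
    [[0.01,0,0,0],[0.02,0,0,0],[0.03,0,0,0],[0.042,0,0,0],[0.042,0,0,0]],
  ],
)

```text
time: 4.05
tool_pos: [458.3, 29.8, 198.9]
tcp_rot: [-0.065, 1.56, 2.843]
contact_force: [-0.1, 0.7, -0.5]
grip_width: 0.6
```

Call:
step_arm(
  targets=[
    [[0,0,-0.011,0],[0,0,-0.022,0],[0,0,-0.033,0],[0,0,-0.044,0],[0,0,-0.056,0]],
  ],
)

```text
time: 4.47
tool_pos: [513.8, 16.7, 199.6]
tcp_rot: [-0.096, 1.561, 2.811]
contact_force: [-1.8, 0.0, 1.1]
grip_width: 0.4
```

```bash
python3 w.py
```

```text
t 4.4667 p [513.751  16.664 199.555] chest [-79.369  -0.642 199.555] yaw -103.39360330492674 down [-0.009  0.003 -1.   ] F [-1.76   0.003  1.057] g 0.4440589452188489 j [-0.118  0.327  1.544  0.002  1.28   1.686]
```

Call:
step_arm(
  targets=[
    [[-0.001,0,-0.017,0],[0,0,-0.03,0],[0.003,0,-0.042,0],[0.0075,0,-0.055,0],[0.013,0,-0.066,0]],
  ],
)

```text
time: 4.88
tool_pos: [579.6, 1.1, 187.0]
tcp_rot: [-0.169, 1.563, 2.738]
contact_force: [-0.8, -0.2, 2.0]
grip_width: 0.1
```

Call:
step_arm(
  targets=[
    [[0.007,0,-0.011,0],[0.015,0,-0.0215,0],[0.0235,0,-0.031,0],[0.0335,0,-0.0395,0],[0.044,0,-0.047,0]],
  ],
)

```text
time: 5.3
tool_pos: [626.0, -9.9, 141.8]
tcp_rot: [-0.187, 1.563, 2.721]
contact_force: [0.6, 0.7, 1.3]
grip_width: 0.5
```

```bash
python3 w.py
```

```text
t 5.3 p [626.022  -9.868 141.776] chest [ 35.993  -1.037 141.776] yaw -103.3941195531538 down [-0.007  0.003 -1.   ] F [0.625 0.723 1.255] g 0.5471517819478926 j [-0.139  0.577  1.302  0.002  1.27   1.665]
```

Call:
step_arm(
  targets=[
    [[0.018,0,-0.0095,0],[0.028,0,-0.013,0],[0.039,0,-0.016,0],[0.049,0,-0.0185,0],[0.057,0,-0.02,0]],
  ],
)

```text
time: 5.72
tool_pos: [644.8, -14.3, 83.3]
tcp_rot: [-0.15, 1.562, 2.758]
contact_force: [-1.1, -0.4, 0.8]
grip_width: 0.1
```

Call:
step_arm(
  targets=[
    [[0.001,0,0,0],[0.002,0,0,0],[0.003,0,0,0],[0.004,0,0,0],[0.005,0,0,0]],
  ],
)

```text
time: 6.13
tool_pos: [645.1, -14.4, 82.1]
tcp_rot: [-0.218, 1.565, 2.69]
contact_force: [-10.2, 0.7, 25.2]
grip_width: 0.5
```

```bash
python3 w.py
```

```text
t 6.1333 p [645.085 -14.362  82.084] chest [55.579 -1.093 82.084] yaw -103.37956778545552 down [-0.005  0.002 -1.   ] F [-10.188   0.676  25.16 ] g 0.45391648817520347 j [-0.142  0.665  1.313  0.002  1.168  1.662]
```

Call:
step_arm(
  targets=[
    [[-0.035,0,0,0],[-0.07,0,0,0],[-0.1,0.03,-0.003,0],[-0.125,0.06,-0.005,0],[-0.148,0.09,-0.008,0]],
  ],
)

```text
time: 6.55
tool_pos: [632.7, -104.6, 232.4]
tcp_rot: [-0.303, 1.568, 2.607]
contact_force: [1.1, -0.2, 0.4]
grip_width: 0.5
```

Call:
step_arm(
  targets=[
    [[0,0.04,-0.003,-6],[0,0.08,-0.006,-12],[0,0.12,-0.01,-18],[0,0.16,-0.013,-23.9],[0,0.2,-0.016,-23.9]],
  ],
  jaw=0,
)

```text
time: 6.97
tool_pos: [601.7, -304.6, 232.5]
tcp_rot: [-0.725, 1.568, 2.608]
contact_force: [0.3, 0.1, 0.2]
grip_width: 29.2
```

Call:
step_arm(
  targets=[
    [[0,0,0,0],[0,0,0,0],[0,0,0,0],[0,0,0,0],[0,0,0,0]],
  ],
)

```text
time: 7.38
tool_pos: [602.3, -302.9, 232.8]
tcp_rot: [-0.845, 1.568, 2.489]
contact_force: [1.2, 0.2, -0.1]
grip_width: 62.3
```

```bash
python3 w.py
python3 - <<'E'
from h import *
np.set_printoptions(precision=1,suppress=True)
c=cap('wrist','w2'); W=cloud(c); b=np.array([601,-303])
q=np.hypot(W[...,0]-b[0],W[...,1]-b[1])
for lo,hi in ((147,160),(74,86)):
    m=(q<62)&(W[...,2]>lo)&(W[...,2]<hi); P=W[m][:,:2].astype(np.float32); print(m.sum(),cv2.minAreaRect(P),np.median(W[m][:,2]))
c=cap('top','top2'); W=tochest(cloud(c))
m=(abs(W[...,1])<40)&(abs(W[...,0])<100)&(W[...,2]>104);P=W[m];print('hasp',P.min(0),P.max(0),np.median(P[:,2]))
m=(W[...,0]>46)&(W[...,0]<76)&(abs(W[...,1])<24);print(np.median(W[m][:,2]))
E
```

```text
t 7.3833 p [ 602.28  -302.868  232.786] chest [  79.279 -291.793  232.786] yaw -78.93962551340813 down [-0.002  0.001 -1.   ] F [ 1.223  0.235 -0.056] g 62.331143920503195 j [-0.58   0.616  0.983  0.     1.544  0.798]
654 ((603.9312133789062, -304.65203857421875), (22.47980499267578, 21.696029663085938), 10.502714157104492) 153.73303517657956
4533 ((604.0694580078125, -304.435791015625), (79.70896911621094, 80.24724578857422), 11.3362455368042) 79.92884654849401
hasp [-81.  -37.6 104. ] [ 97.   40.  144.4] 109.2372643945531
108.54919111723856
```

View pics/w2.png

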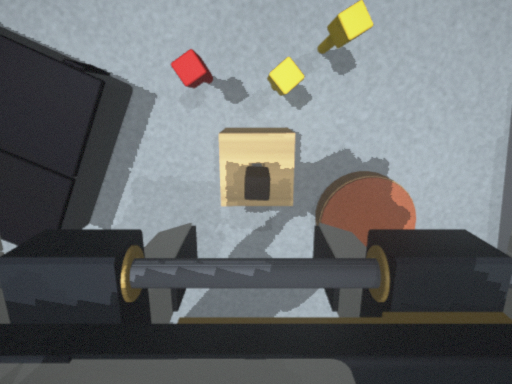

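The hasp is flat (top measured at about 109). In the wrist picture the black pin handle is in the block at (258,183). The pin top is at z 154 and its centre about (602,-303.5), so all checks fit. I'm descending to grasp.

Call:
step_arm(
  targets=[
    [[0.03,0,0,-0.5],[0.06,0,0,-0.5],[0.09,0,0,-0.5],[0.115,0,0,-0.5],[0.136,0,0,-0.5]],
  ],
)

```text
time: 7.9
tool_pos: [601.6, -301.5, 94.7]
tcp_rot: [-0.778, 1.567, 2.566]
contact_force: [0.2, 0.3, 0.6]
grip_width: 91.6
```

Call:
step_arm(
  targets=[
    [[0,0,0,0],[0,0,0,0],[0,0,0,0],[0,0,0,0],[0,0,0,0]],
  ],
  jaw=1,
)

```text
time: 8.32
tool_pos: [602.6, -302.0, 96.8]
tcp_rot: [-0.822, 1.57, 2.523]
contact_force: [0.2, 0.4, -0.2]
grip_width: 62.9
```

Call:
step_arm(
  targets=[
    [[0,0,0,0],[0,0,0,0],[0,0,0,0],[0,0,0,0],[0,0,0,0]],
  ],
)

```text
time: 8.73
tool_pos: [602.5, -302.1, 96.8]
tcp_rot: [-0.809, 1.57, 2.535]
contact_force: [0.0, 0.6, 0.9]
grip_width: 29.9
```

Call:
step_arm(
  targets=[
    [[0,0,0,0],[0,0,0,0],[0,0,0,0],[0,0,0,0],[0,0,0,0]],
  ],
)

```text
time: 9.15
tool_pos: [602.4, -302.0, 96.8]
tcp_rot: [-0.653, 1.57, 2.691]
contact_force: [-0.3, -0.4, -0.5]
grip_width: 22.0
```

```bash
python3 w.py
```

```text
t 9.15 p [ 602.363 -302.038   96.777] chest [  79.172 -290.966   96.777] yaw -78.36373789780465 down [-0.001  0.001 -1.   ] F [-0.27  -0.384 -0.506] g 21.964338104516283 j [-0.578  0.7    1.202 -0.     1.241  0.789]
```

Call:
step_arm(
  targets=[
    [[-0.02,0,0,0],[-0.045,0,0,0],[-0.07,0,0,0],[-0.095,0,0,0],[-0.11,0,0,0]],
  ],
)

```text
time: 9.57
tool_pos: [603.3, -302.5, 209.7]
tcp_rot: [2.43, 1.568, -0.508]
contact_force: [0.4, -0.6, 0.1]
grip_width: 21.5
```

Call:
step_arm(
  targets=[
    [[0,-0.01,0.013,-7],[0,-0.02,0.026,-14],[0,-0.03,0.039,-21],[0,-0.04,0.052,-28],[0,-0.05,0.065,-35]],
  ],
)

```text
time: 9.98
tool_pos: [528.9, -266.1, 209.2]
tcp_rot: [1.925, 1.568, -0.396]
contact_force: [-0.1, -0.4, -0.8]
grip_width: 21.7
```

Call:
step_arm(
  targets=[
    [[0,-0.016,0.005,-7],[0.005,-0.032,0.01,-14],[0.025,-0.048,0.015,-21],[0.05,-0.064,0.02,-28],[0.08,-0.078,0.0245,-30.3]],
  ],
)

```text
time: 10.4
tool_pos: [455.2, -230.7, 129.4]
tcp_rot: [1.297, 1.565, -0.489]
contact_force: [1.5, -0.7, -1.4]
grip_width: 21.7
```

Call:
step_arm(
  targets=[
    [[0.005,0,0,0],[0.01,0,0,0],[0.01,0,0,0],[0.01,0,0,0],[0.01,0,0,0]],
  ],
)

```text
time: 10.82
tool_pos: [456.9, -231.8, 120.8]
tcp_rot: [1.262, 1.562, -0.525]
contact_force: [-0.2, 0.1, -0.7]
grip_width: 21.9
```

```bash
python3 w.py
python3 - <<'E'
from h import *
np.set_printoptions(precision=1,suppress=True)
p,M=tcpR()
W=cloud(cap('side','side3')); 
q=np.hypot(W[...,0]-p[0],W[...,1]-p[1]); m=(q<60)&(W[...,2]>12)&(W[...,2]<160);P=W[m]
for z in range(15,160,10):
    s=P[abs(P[:,2]-z)<5]; print(z,len(s),s.min(0)[:2]if len(s) else '',s.max(0)[:2] if len(s) else '')
E
```

```text
t 10.8167 p [ 456.909 -231.757  120.769] chest [ -78.427 -255.481  120.769] yaw -12.379594174226977 down [ 0.008 -0.005 -1.   ] F [-0.237  0.123 -0.693] g 21.86487493765205 j [-0.62   0.392  1.683  0.001  1.058 -0.404]
15 0  
25 0  
35 1 [ 454.1 -234.3] [ 454.1 -234.3]
45 10 [ 450.4 -236.2] [ 458.9 -232.2]
55 16 [ 450.1 -236.8] [ 460.1 -228.6]
65 14 [ 450.  -236.9] [ 461.2 -230.1]
75 14 [ 449.9 -236.5] [ 458.3 -230.9]
85 14 [ 450.3 -236.6] [ 458.9 -233.4]
95 14 [ 449.5 -235.9] [ 460.6 -229.7]
105 16 [ 449.6 -236.9] [ 460.5 -232. ]
115 17 [ 449.3 -236.5] [ 458.7 -228.3]
125 10 [ 449.1 -235.6] [ 458.9 -231.2]
135 14 [ 441.8 -243.2] [ 461.7 -238.5]
145 32 [ 436.7 -243.3] [ 462.7 -237.2]
155 69 [ 429.3 -246.3] [ 474.5 -235.5]
```

Call:
step_arm(
  targets=[
    [[0.012,0,0,-0.7],[0.024,0,0,-0.7],[0.031,0,0,-0.7],[0.034,0,0,-0.7],[0.036,0,0,-0.7]],
  ],
)

```text
time: 11.28
tool_pos: [457.8, -232.3, 86.2]
tcp_rot: [1.233, 1.56, -0.541]
contact_force: [-3.6, 2.3, 24.2]
grip_width: 22.2
```

```bash
python3 w.py
```

```text
t 11.2833 p [ 457.804 -232.307   86.221] chest [ -77.431 -255.814   86.221] yaw -11.679880147663777 down [ 0.009 -0.006 -1.   ] F [-3.63   2.335 24.238] g 22.24558851554264 j [-0.62   0.437  1.723  0.001  0.971 -0.416]
```

Call:
step_arm(
  targets=[
    [[0,0,0.0115,0.7],[0.001,0,0.0225,1.4],[0.003,0,0.034,1.4],[0.0075,0,0.049,1.4],[0.015,0,0.066,1.4]],
  ],
)

```text
time: 11.7
tool_pos: [445.4, -300.0, 74.5]
tcp_rot: [1.095, 1.555, -0.703]
contact_force: [-4.4, -3.1, 16.3]
grip_width: 21.9
```

```bash
python3 w.py
cat > pinfit.py <<'E'
from h import *
import sys
np.set_printoptions(precision=2,suppress=True)
p,M=tcpR()
W=cloud(cap('side',sys.argv[1])); C=tochest(W); pc=tochest(p)
d=C-pc
m=(abs(d[...,0])<12)&(d[...,1]>-20)&(d[...,1]<150)&(C[...,2]>6)&(C[...,2]<pc[2]+26)
P=C[m]; print(m.sum())
if m.sum()>10:
    mu=P.mean(0);u,s,v=np.linalg.svd(P-mu);print('dir',v[0],'from vertical deg',np.degrees(np.arccos(abs(v[0][2]))),P.min(0),P.max(0))
E
python3 pinfit.py side4
```

```text
t 11.7 p [ 445.382 -300.05    74.493] chest [ -74.175 -324.609   74.493] yaw -13.043079042552938 down [ 0.012 -0.011 -1.   ] F [-4.361 -3.127 16.266] g 21.865314246434842 j [-0.736  0.486  1.675  0.001  0.964 -0.509]
32
dir [-0.01  0.43 -0.9 ] from vertical deg 25.723298318743343 [ -84.78 -326.21    9.53] [ -66.54 -282.91  100.18]
```

Call:
step_arm(
  targets=[
    [[0.015,0,0.016,0],[0.03,0,0.0325,0],[0.0445,0,0.0435,0],[0.06,0,0.053,0],[0.0725,0,0.058,0]],
  ],
)

```text
time: 12.17
tool_pos: [432.0, -364.7, 1.5]
tcp_rot: [0.93, 1.55, -0.872]
contact_force: [-1.1, -3.7, 5.3]
grip_width: 22.1
```

```bash
python3 w.py;python3 pinfit.py side5
```

```text
t 12.1667 p [ 431.984 -364.72     1.469] chest [ -72.567 -390.633    1.469] yaw -13.25330010058443 down [ 0.014 -0.016 -1.   ] F [-1.143 -3.721  5.334] g 22.07652069129106 j [-0.836  0.629  1.661 -0.001  0.831 -0.604]
0
```

Call:
step_arm(
  targets=[
    [[0.006,0,0.002,0],[0.012,0,0.003,0],[0.017,0,0.004,0],[0.021,0,0.005,0],[0.024,0,0.005,0]],
  ],
)

```text
time: 12.63
tool_pos: [430.5, -369.6, -24.9]
tcp_rot: [0.934, 1.552, -0.869]
contact_force: [-1.1, -3.9, 3.4]
grip_width: 21.8
```

```bash
python3 w.py;sed -i 's/C\[...,2\]<pc\[2\]+26/C[...,2]<pc[2]+48/; s/d\[...,1\]>-20/d[...,1]>8/;s/>6)/>4)/' pinfit.py; python3 pinfit.py side6
python3 - <<'E'
from h import *
c=load('side6'); p,M=tcpR(); u,v=proj(c,p)[0].astype(int); print(u,v)
u=min(max(u,80),432);v=min(max(v,90),320)
cv2.imwrite('pics/c6.png',cv2.resize(c['color'][v-90:v+64,max(u-80,0):u+80,::-1],None,fx=4,fy=3.8,interpolation=2))
E
```

```text
t 12.6333 p [ 430.46  -369.627  -24.947] chest [ -72.939 -395.758  -24.947] yaw -13.292177539492705 down [ 0.012 -0.014 -1.   ] F [-1.095 -3.876  3.355] g 21.81427532712221 j [-0.844  0.673  1.668 -0.001  0.782 -0.612]
0
231 363
```

View pics/c6.png

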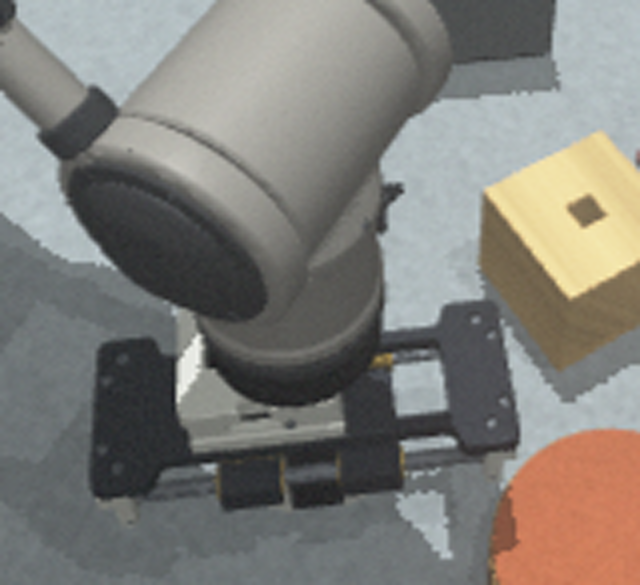

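Call:
step_arm(
  targets=[
    [[0,0,0,0],[0,0,0,0],[0,0,0,0],[0,0,0,0],[0,0,0,0]],
  ],
  jaw=0.4,
)

```text
time: 13.1
tool_pos: [430.3, -368.8, -25.4]
tcp_rot: [0.942, 1.553, -0.86]
contact_force: [0.1, 0.2, 0.6]
grip_width: 50.4
```

Call:
step_arm(
  targets=[
    [[0,0,0,0],[-0.01,0,0,0],[-0.03,0,0,0],[-0.06,0,0,0],[-0.1,0,0,0]],
  ],
)

```text
time: 13.52
tool_pos: [427.9, -366.1, 74.2]
tcp_rot: [0.936, 1.558, -0.867]
contact_force: [-0.0, -1.0, 0.3]
grip_width: 55.2
```

Call:
step_arm(
  targets=[
    [[-0.03,0,0,0],[-0.06,0,0,0],[-0.08,0,0,0],[-0.08,0,0,0],[-0.08,0,0,0]],
  ],
)

```text
time: 13.93
tool_pos: [427.6, -365.7, 155.9]
tcp_rot: [0.941, 1.555, -0.862]
contact_force: [0.5, 0.5, -1.3]
grip_width: 54.9
```

```bash
python3 w.py
python3 - <<'E'
from h import *
np.set_printoptions(precision=1,suppress=True)
for n in('wrist','side','top'):
    c=cap(n,n+'7');W=cloud(c);C=tochest(W);pc=tochest(tcpR()[0]);d=C-pc
    m=(abs(d[...,0])<50)&(d[...,1]>-60)&(d[...,1]<200)&(C[...,2]>5)&(C[...,2]<30)
    P=C[m]
    if m.sum()<8: print(n,m.sum());continue
    h=P[P[:,2]>17]; r=cv2.minAreaRect(P[:,:2].astype(np.float32)); print(n,m.sum(),r,'handle',h.mean(0),h.min(0),h.max(0),'all',P.min(0),P.max(0))
E
```

```text
t 13.9333 p [ 427.551 -365.699  155.879] chest [ -76.662 -392.592  155.879] yaw -13.281261270225672 down [ 0.01  -0.012 -1.   ] F [ 0.453  0.525 -1.276] g 54.9415065321509 j [-0.844  0.437  1.501 -0.     1.188 -0.612]
wrist 2146 ((-73.45344543457031, -340.09808349609375), (20.655628204345703, 143.60775756835938), 0.10548115521669388) handle [ -73.3 -388.7   22.8] [ -83.7 -411.9   17. ] [ -63.  -348.8   25.7] all [ -83.7 -411.9    5.1] [ -63.  -268.3   25.7]
side 500 ((-73.16323852539062, -343.1169128417969), (138.81524658203125, 21.872596740722656), 87.34880828857422) handle [ -75.6 -390.1   22.9] [ -86.7 -411.7   17.2] [ -64.8 -341.1   27.7] all [ -86.7 -412.3    5. ] [ -64.8 -273.4   27.7]
top 179 ((-74.53857421875, -330.5984802246094), (87.81023406982422, 168.9796142578125), 0.6046375036239624) handle [ -76.4 -385.    22. ] [ -87.4 -409.1   17.2] [ -65.6 -313.3   29. ] all [-117.8 -415.1    5. ] [ -30.  -245.9   29. ]
```

View pics/wrist7.png

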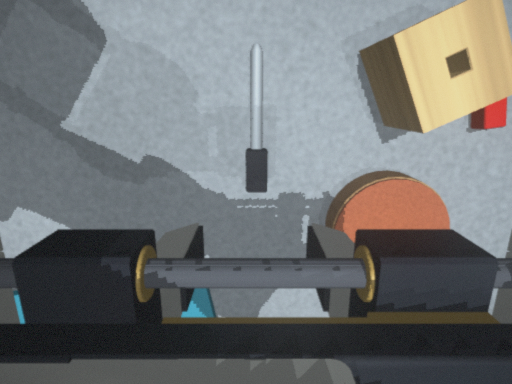

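The wrist view shows the pin lying flat and free, its steel shank at (256,95) pointing to chest +y, handle at (256,170). I'm re-grasping it across the handle.

Call:
step_arm(
  targets=[
    [[0.03,0,0,0],[0.06,0,-0.001,0],[0.09,0,-0.002,0],[0.12,0,-0.003,0],[0.145,0,-0.003,0]],
  ],
)

```text
time: 14.5
tool_pos: [426.8, -361.2, 4.5]
tcp_rot: [0.913, 1.565, -0.89]
contact_force: [-0.6, -0.5, -0.4]
grip_width: 55.1
```

Call:
step_arm(
  targets=[
    [[0.01,0,0,0],[0.02,0,0,0],[0.03,0,0,0],[0.036,0,0,0],[0.036,0,0,0]],
  ],
)

```text
time: 14.92
tool_pos: [426.5, -360.9, -27.7]
tcp_rot: [0.82, 1.566, -0.982]
contact_force: [-9.8, 9.5, 35.5]
grip_width: 55.4
```

```bash
python3 w.py
```

```text
t 14.9167 p [ 426.549 -360.947  -27.748] chest [ -78.716 -388.19   -27.748] yaw -13.256071232867601 down [ 0.003 -0.004 -1.   ] F [-9.767  9.546 35.543] g 55.43054917874041 j [-0.839  0.673  1.68  -0.001  0.784 -0.607]
```

Call:
step_arm(
  targets=[
    [[-0.003,0.0,0.0,0],[-0.003,0.002,0.002,0],[-0.003,0.003,0.004,0],[-0.003,0.003,0.004,0],[-0.003,0.003,0.004,0]],
  ],
)

```text
time: 15.33
tool_pos: [428.4, -365.6, -25.3]
tcp_rot: [0.804, 1.567, -0.999]
contact_force: [0.5, 0.3, 0.2]
grip_width: 55.2
```

Call:
step_arm(
  targets=[
    [[0,0,0,0],[0,0,0,0],[0,0,0,0],[0,0,0,0],[0,0,0,0]],
  ],
  jaw=1,
)

```text
time: 15.75
tool_pos: [428.5, -365.6, -25.4]
tcp_rot: [0.812, 1.567, -0.991]
contact_force: [0.3, -0.3, -0.9]
grip_width: 26.1
```

Call:
step_arm(
  targets=[
    [[0,0,0,0],[0,0,0,0],[0,0,0,0],[0,0,0,0],[0,0,0,0]],
  ],
)

```text
time: 16.17
tool_pos: [428.5, -365.6, -25.4]
tcp_rot: [0.809, 1.566, -0.994]
contact_force: [0.7, 0.2, -0.0]
grip_width: 22.0
```

```bash
python3 w.py
```

```text
t 16.1667 p [ 428.513 -365.633  -25.366] chest [ -75.74  -392.31   -25.366] yaw -13.268169252456959 down [ 0.002 -0.004 -1.   ] F [ 0.705  0.189 -0.016] g 21.97428808073234 j [-0.842  0.675  1.665 -0.001  0.797 -0.61 ]
```

Call:
step_arm(
  targets=[
    [[-0.02,0,0,0],[-0.05,0,0,0],[-0.08,0,0,0],[-0.115,0,0,0],[-0.145,0,0,0]],
  ],
)

```text
time: 16.58
tool_pos: [427.9, -364.9, 121.4]
tcp_rot: [0.788, 1.567, -1.015]
contact_force: [0.2, 0.4, -0.6]
grip_width: 21.8
```

Call:
step_arm(
  targets=[
    [[0,0.02,0,0],[0,0.04,-0.015,0],[0,0.06,-0.03,0],[0,0.08,-0.045,0],[0,0.0955,-0.06,0]],
  ],
)

```text
time: 17.0
tool_pos: [535.7, -327.8, 121.2]
tcp_rot: [0.765, 1.567, -1.037]
contact_force: [-0.0, 0.1, -1.9]
grip_width: 21.7
```

Call:
step_arm(
  targets=[
    [[0,0,-0.02,0],[0.01,0,-0.04,0],[0.02,0,-0.06,0],[0.03,0,-0.08,0],[0.03,0,-0.1,0]],
  ],
)

```text
time: 17.42
tool_pos: [557.3, -228.8, 88.4]
tcp_rot: [-0.917, 1.568, -2.719]
contact_force: [-0.4, 1.0, -2.0]
grip_width: 22.0
```

```bash
python3 w.py
cat > pin2.py <<'E'
from h import *
import sys
np.set_printoptions(precision=2,suppress=True)
pc=tochest(tcpR()[0])
for n in('wrist','side'):
    c=cap(n,n+sys.argv[1]);C=tochest(cloud(c));d=C-pc
    m=(abs(d[...,0])<16)&(d[...,1]>25)&(d[...,1]<135)&(C[...,2]>104)&(C[...,2]<150)&(C[...,1]<-30)
    P=C[m]; print(n,m.sum(),P.min(0),P.max(0))
    if m.sum()<10: continue
    for y0 in np.arange(30,130,12):
        q=P[(P[:,1]-pc[1]>=y0)&(P[:,1]-pc[1]<y0+12)]
        if len(q): print(' y',q[:,1].mean(),'x mid',(q[:,0].min()+q[:,0].max())/2,'ztop',np.percentile(q[:,2],95),len(q))
    m=(abs(C[...,0]-20)<19)&(abs(C[...,1])<16)&(C[...,2]>136)&(C[...,2]<146); q=C[m]
    if len(q): print(' staple x',(q[:,0].min()+q[:,0].max())/2,q.min(0),q.max(0))
E
python3 pin2.py 8
```

```text
t 17.4167 p [ 557.305 -228.753   88.398] chest [  18.676 -229.801   88.398] yaw -13.270354035738169 down [-0.002 -0.001 -1.   ] F [-0.44   0.958 -1.984] g 21.95268578214152 j [-0.515  0.584  1.449 -0.002  1.11  -0.283]
wrist 5335 [  13.4  -204.77  119.23] [  26.42 -116.16  131.78]
 y -193.736134839622 x mid 19.457516591057363 ztop 130.54661372724397 639
 y -181.8129981285988 x mid 19.52875220718301 ztop 129.78347857063088 659
 y -169.74086448416813 x mid 20.021491811625516 ztop 129.27565874208577 685
 y -157.72883280430742 x mid 20.031307549431943 ztop 128.55610335503255 740
 y -145.67298788332582 x mid 20.260296636005425 ztop 127.88588736336813 764
 y -133.80163850877167 x mid 20.281756398594908 ztop 127.43440241215623 816
 y -122.45122376991002 x mid 20.507824376535552 ztop 126.67103398196753 779
side 14 [  13.68 -191.82  127.32] [  21.88 -179.33  132.57]
 y -190.21204215302527 x mid 17.02847116141889 ztop 131.91307460327434 4
 y -184.444624796106 x mid 18.054999205424355 ztop 132.09794233579132 10
```

Run:
```python
from h import *
np.set_printoptions(precision=2,suppress=True)
C=tochest(cloud(load('wrist8')))
m=(abs(C[...,0]-60)<30)&(C[...,1]<-50)&(C[...,1]>-110);print('lid z',np.median(C[m][:,2]),m.sum())
m=(abs(C[...,0]-62)<12)&(abs(C[...,1])<24);print('hasp z',np.nanmedian(C[m][:,2]) if m.any() else None,m.sum())
m=(abs(C[...,0]-20)<30)&(abs(C[...,1])<25)&(C[...,2]>134)&(C[...,2]<150);q=C[m];print('staple',m.sum(), q.min(0) if len(q) else'',q.max(0) if len(q) else '')
m=(C[...,2]>104)&(abs(C[...,1])<40)&(C[...,2]<114);q=C[m];print('hasp ext',m.sum(), np.percentile(q,[1,99],axis=0) if len(q) else'')
m=(abs(C[...,0]-20)<14)&(C[...,2]>116)&(C[...,2]<135)&(C[...,1]<-60);print('foot y',C[m][:,1].max())
v,u=np.where((abs(C[...,1]+60)<150)&(C[...,2]>90));print(u.min(),u.max(),v.min(),v.max())
cv2.imwrite('pics/c8.png',load('wrist8')['color'][:,:,::-1])
```

```text
lid z nan 0
hasp z None 0
staple 0  
hasp ext 0 
foot y -116.15769315395121
0 511 0 383
  return _methods._mean(a, axis=axis, dtype=dtype,
  ret = ret.dtype.type(ret / rcount)
```

View pics/c8.png

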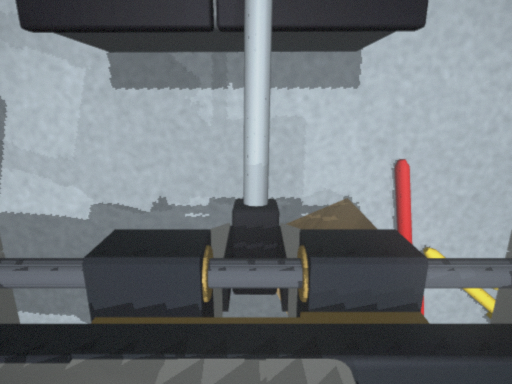

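Call:
step_arm(
  targets=[
    [[0,0,-0.018,-0.5],[0.001,0,-0.036,-0.5],[0.001,-0.0005,-0.054,-0.5],[0.001,-0.0005,-0.068,-0.5],[0.001,-0.0005,-0.07,-0.5]],
  ],
)

```text
time: 17.93
tool_pos: [574.2, -157.2, 89.0]
tcp_rot: [-0.417, 1.57, -2.206]
contact_force: [0.9, -0.4, -1.7]
grip_width: 21.7
```

```bash
python3 w.py; python3 pin2.py 9
python3 - <<'E'
from h import *
c=load('side9'); u,v=proj(c,chest(20,-30,120))[0].astype(int)
cv2.imwrite('pics/c9.png',cv2.resize(c['color'][v-55:v+55,u-80:u+80,::-1],None,fx=4.5,fy=4.5,interpolation=2));print(u,v)
E
```

```text
t 17.9333 p [ 574.164 -157.205   88.954] chest [  18.88  -156.294   88.954] yaw -12.504997860035223 down [-0.    -0.001 -1.   ] F [ 0.932 -0.387 -1.749] g 21.743054709198166 j [-0.396  0.571  1.472 -0.001  1.099 -0.177]
wrist 5329 [  13.06 -131.28  119.17] [ 25.16 -42.66 136.45]
 y -120.22109717175373 x mid 19.090668036032838 ztop 131.0622955305545 630
 y -108.333936528708 x mid 19.080030273986765 ztop 130.55364471076922 660
 y -96.24231523423107 x mid 19.331909289761107 ztop 129.77358733564589 684
 y -84.24219527521191 x mid 19.252367037649122 ztop 129.17741056375564 734
 y -72.1785930294411 x mid 19.264748290978503 ztop 128.61830095931936 772
 y -60.24365420820299 x mid 19.15381830096874 ztop 127.93132623838414 816
 y -48.908927665587754 x mid 19.228515145155356 ztop 127.33230176820545 776
side 10 [  14.52 -111.5   125.48] [ 21.19 -95.69 131.31]
 y -107.77999261850876 x mid 17.1157921431419 ztop 130.91192971142192 6
 y -99.10346547878181 x mid 18.300959997881495 ztop 128.69321734698045 4
255 191
```

View pics/c9.png

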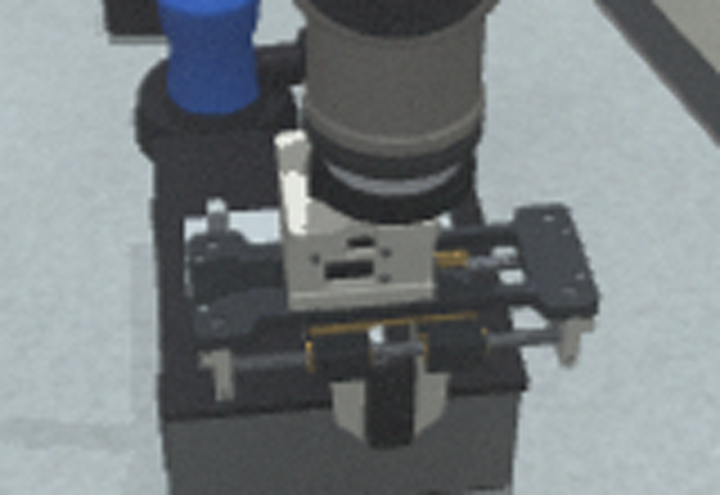

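Call:
step_arm(
  targets=[
    [[0.001,0,-0.008,0],[0.001,0,-0.016,0],[0.001,0,-0.025,0],[0.001,0,-0.035,0],[0.001,0,-0.045,0]],
  ],
)

```text
time: 18.45
tool_pos: [583.9, -114.2, 87.9]
tcp_rot: [0.035, 1.569, -1.755]
contact_force: [-0.7, -0.1, -1.6]
grip_width: 21.7
```

```bash
python3 w.py; python3 pin2.py 10 | grep -v side
```

```text
t 18.45 p [ 583.931 -114.234   87.916] chest [  18.653 -112.227   87.916] yaw -12.551968214347903 down [-0.    -0.002 -1.   ] F [-0.704 -0.144 -1.636] g 21.689590789274398 j [-0.321  0.571  1.474 -0.002  1.096 -0.101]
wrist 3236 [ 12.9  -87.21 120.28] [ 24.93 -30.   130.87]
 y -76.10905733620287 x mid 18.91220978813599 ztop 129.95965837752027 635
 y -64.1950620701896 x mid 18.881207099355425 ztop 129.39650148334925 658
 y -52.16240621824003 x mid 19.144835632862755 ztop 128.7323363038575 682
 y -40.17669447709185 x mid 19.087528841023442 ztop 128.130654792599 738
 y -32.05182639862867 x mid 18.923360555437736 ztop 127.55899152229212 261
 staple x 21.38972575090068 [  3.78 -15.31 136.01] [ 39.    -3.61 142.85]
 y -74.41477720581996 x mid 17.53922321842685 ztop 129.5040586808968 7
 y -58.6127819628696 x mid 18.26477839772182 ztop 128.62682184749033 1
 y -53.41639811512205 x mid 17.553339189500633 ztop 129.8945815382458 8
 y -45.503403882517084 x mid 18.587645125445455 ztop 127.26861750902964 2
```

Call:
step_arm(
  targets=[
    [[0,0.001,-0.01,0],[0.001,0.002,-0.022,0],[0.001,0.002,-0.035,0],[0.001,0.002,-0.048,0],[0.001,0.002,-0.06,0]],
  ],
)

```text
time: 18.97
tool_pos: [599.2, -53.4, 86.8]
tcp_rot: [-0.151, 1.57, -1.939]
contact_force: [-0.4, 0.0, -1.1]
grip_width: 21.7
```

```bash
python3 w.py; python3 pin2.py 11 | grep -v side
```

```text
t 18.9667 p [599.191 -53.35   86.786] chest [ 19.716 -49.469  86.786] yaw -12.40145567138813 down [-0.    -0.001 -1.   ] F [-0.43   0.042 -1.15 ] g 21.676943815889487 j [-0.216  0.584  1.455 -0.001  1.103  0.001]Traceback (most recent call last):
  File "pin2.py", line 8, in <module>
    P=C[m]; print(n,m.sum(),P.min(0),P.max(0))
                            ~~~~~^^^
    return umr_minimum(a, axis, None, out, keepdims, initial, where)
ValueError: zero-size array to reduction operation minimum which has no identity
```

Call:
step_arm(
  targets=[
    [[0,0,-0.003,0],[0,0,-0.006,0],[0,0,-0.009,0],[0,0,-0.011,0],[0,0,-0.0115,0]],
  ],
)

```text
time: 19.43
tool_pos: [601.1, -43.6, 86.9]
tcp_rot: [-0.149, 1.565, -1.936]
contact_force: [-4.3, -12.3, 1.1]
grip_width: 22.0
```

Call:
step_arm(
  targets=[
    [[0,0,-0.0005,0],[0,0,-0.001,0],[0,0,-0.0015,0],[0,0,-0.002,0],[0,0,-0.002,0]],
  ],
)

```text
time: 19.85
tool_pos: [601.2, -43.9, 86.9]
tcp_rot: [-0.104, 1.562, -1.89]
contact_force: [-2.3, -8.5, -1.4]
grip_width: 21.9
```

```bash
python3 w.py
```

```text
t 19.85 p [601.194 -43.852  86.886] chest [ 19.515 -39.764  86.886] yaw -12.365296132883746 down [-0.003 -0.008 -1.   ] F [-2.281 -8.456 -1.409] g 21.89262228775651 j [-0.195  0.587  1.449 -0.01   1.107  0.025]
```

Call:
step_arm(
  targets=[
    [[0.001,0,0,0],[0.0015,0,0,0],[0.0015,0,-0.001,0],[0.0015,0,-0.001,0],[0.0015,0,-0.001,0]],
  ],
)

```text
time: 20.27
tool_pos: [601.3, -43.9, 85.4]
tcp_rot: [-0.074, 1.56, -1.861]
contact_force: [-1.1, -7.1, -0.4]
grip_width: 22.0
```

```bash
python3 w.py
python3 - <<'E'
from h import *
np.set_printoptions(precision=1,suppress=True)
c=cap('wrist','w12');C=tochest(cloud(c)); cv2.imwrite('pics/w12.png',cv2.resize(c['color'][60:260,150:400,::-1],None,fx=3,fy=3,interpolation=2))
E
```

```text
t 20.2667 p [601.287 -43.922  85.415] chest [ 19.621 -39.81   85.415] yaw -12.359238632016494 down [-0.003 -0.01  -1.   ] F [-1.077 -7.119 -0.352] g 21.99706904108921 j [-0.194  0.588  1.45  -0.012  1.104  0.027]
```

View pics/w12.png

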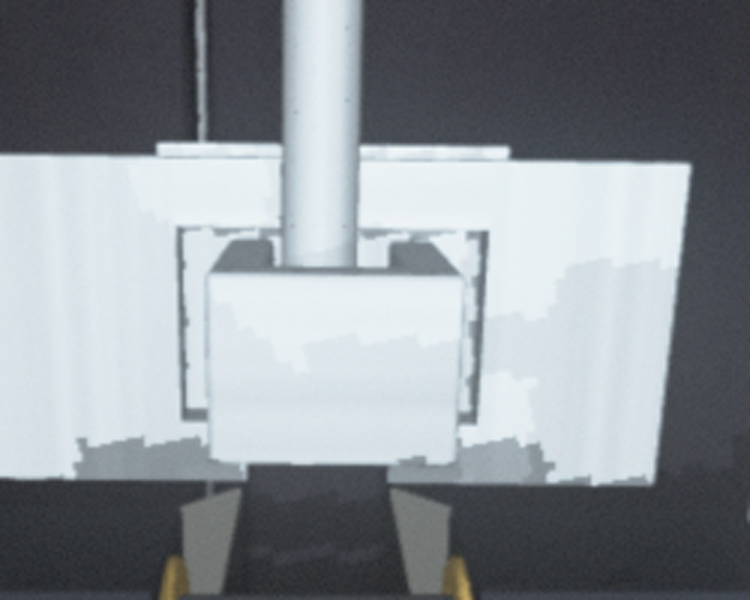

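The wrist crop shows the hasp flat, with the staple up through its slot. The shank runs out of the loop at (320,150), and the black handle's shoulder meets the staple at (318,468). I'm releasing and lifting away.

Call:
step_arm(
  targets=[
    [[0,0,0,0],[0,0,0,0],[0,0,0,0],[0,0,0,0],[0,0,0,0]],
  ],
  jaw=0.5,
)

```text
time: 20.73
tool_pos: [601.4, -43.5, 85.5]
tcp_rot: [-0.066, 1.561, -1.852]
contact_force: [0.2, 0.3, 0.3]
grip_width: 45.5
```

Call:
step_arm(
  targets=[
    [[0,0,0,0],[-0.01,0,0,0],[-0.03,0,0,0],[-0.06,0,0,0],[-0.09,0,0,0]],
  ],
)

```text
time: 21.15
tool_pos: [601.1, -42.5, 176.7]
tcp_rot: [-0.204, 1.56, -1.99]
contact_force: [1.3, 0.8, -0.2]
grip_width: 45.7
```

Call:
step_arm(
  targets=[
    [[-0.02,0,0.02,0],[-0.04,0,0.05,0],[-0.06,0,0.08,0],[-0.08,0,0.11,0],[-0.08,0,0.11,0]],
  ],
)

```text
time: 21.57
tool_pos: [578.5, -154.5, 263.2]
tcp_rot: [0.43, 1.556, -1.36]
contact_force: [-0.1, 0.1, 0.5]
grip_width: 45.8
```

```bash
python3 w.py
python3 - <<'E'
from h import *
np.set_printoptions(precision=1,suppress=True)
c=cap('wrist','w13');C=tochest(cloud(c)); cv2.imwrite('pics/w13.png',c['color'][:,:,::-1])
dark=c['color'].max(-1)<70
m=(abs(C[...,0]-20)<14)&(C[...,1]>-70)&(C[...,1]<-13)&(C[...,2]>114)&dark;P=C[m]; print('handle',P.min(0),P.max(0),cv2.minAreaRect(P[:,:2].astype(np.float32)),np.median(P[:,2]))
m=(abs(C[...,0]-20)<10)&(C[...,1]>18)&(C[...,1]<110)&(C[...,2]>112);P=C[m];print('shank',P.min(0),P.max(0))
m=(abs(C[...,0]-20)<24)&(abs(C[...,1])<22)&(C[...,2]>135)&(C[...,2]<148);P=C[m];print('staple',P.min(0),P.max(0))
m=(abs(C[...,0]-62)<10)&(abs(C[...,1])<20);print('hasp',np.median(C[m][:,2]))
Wa,Wb=cloud(load('top0')),cloud(cap('top','top13'))
ca,cb=load('top0')['color'].astype(int),load('top13')['color'].astype(int)
for nm,(v0,v1,u0,u1) in dict(sander=(160,222,163,203),batt=(182,218,110,156),discs=(198,240,355,396)).items():
    print(nm,np.abs(ca-cb)[v0:v1,u0:u1].mean(), np.nanmedian(np.abs(Wa-Wb)[v0:v1,u0:u1,2]))
E
```

```text
t 21.5667 p [ 578.495 -154.531  263.186] chest [  22.491 -152.707  263.186] yaw -12.587985009475592 down [ 0.003 -0.015 -1.   ] F [-0.1    0.084  0.546] g 45.842515363446694 j [-0.382  0.441  1.197 -0.013  1.496 -0.161]
handle [  9.1 -60.5 115.5] [ 32.6 -14.7 138.1] ((20.867633819580078, -37.559059143066406), (21.91112518310547, 45.3939208984375), 2.454800605773926) 132.68587141109097Traceback (most recent call last):
  File "<stdin>", line 6, in <module>
    return umr_minimum(a, axis, None, out, keepdims, initial, where)
ValueError: zero-size array to reduction operation minimum which has no identity
```

Run:
```python
from h import *
np.set_printoptions(precision=1,suppress=True)
def st(n,m): print(n,m.sum(), *( (C[m].min(0),C[m].max(0)) if m.any() else ()))
for s in('w13','S'):
    c=load('w13') if s=='w13' else cap('side','side13'); C=tochest(cloud(c)); print(s)
    for y in(-55,-45,-35,-25,-17):
        m=(abs(C[...,0]-20)<9)&(abs(C[...,1]-y)<4)&(C[...,2]>112);print(' handle y',y,np.median(C[m][:,2]) if m.any() else '')
    st('shank>106',(abs(C[...,0]-20)<10)&(C[...,1]>30)&(C[...,1]<110)&(C[...,2]>106))
    m=(abs(C[...,0]-20)<10)&(C[...,1]>30)&(C[...,1]<110)&(C[...,2]>106); 
    st('staple',(abs(C[...,0]-20)<24)&(abs(C[...,1])<22)&(C[...,2]>135)&(C[...,2]<148))
    m=(abs(C[...,0]-62)<10)&(abs(C[...,1])<20);print('hasp',np.median(C[m][:,2]) if m.any() else '')
    print(np.nanmin(C[...,1]),np.nanmax(C[...,1]))
Wa,Wb=cloud(load('top0')),cloud(cap('top','top13'))
C=tochest(Wb); st('top shank',(abs(C[...,0]-20)<10)&(C[...,1]>30)&(C[...,1]<110)&(C[...,2]>106))
ca,cb=load('top0')['color'].astype(int),load('top13')['color'].astype(int)
for nm,(v0,v1,u0,u1) in dict(sander=(160,222,163,203),batt=(182,218,110,156),discs=(198,240,355,396)).items():
    print(nm,np.abs(ca-cb)[v0:v1,u0:u1].mean(), np.nanmedian(np.abs(Wa-Wb)[v0:v1,u0:u1,2]))
```

```text
w13
 handle y -55 135.82717006697447
 handle y -45 135.1542912713903
 handle y -35 134.13945409055134
 handle y -25 132.94342537232134
 handle y -17 132.50168068703857
shank>106 0
staple 954 [  4.2 -15.3 135.4] [ 39.8   1.9 142.2]
hasp 110.00761188099872
-439.4721743023923 42.15966247611549
S
 handle y -55 130.05166863663374
 handle y -45 134.95348699896243
 handle y -35 134.25276646841584
 handle y -25 133.62381512165328
 handle y -17 133.82270059182449
shank>106 7 [ 11.   40.4 117.5] [ 17.3  53.6 120.8]
staple 112 [  0.7 -17.1 135. ] [ 37.   13.5 142.6]
hasp 110.13233004481997
-508.45379902589605 2445.153068859051
top shank 36 [ 10.   30.9 106.1] [ 19.8  84.1 123.5]
sander 4.023924731182795 2.492786933876535
batt 3.8542673107890497 2.583779827895122
discs 3.483159117305459 2.686788573041035
```

```bash
python3 -c "
from plant import bot
print(bot.close_job(), bot.get_obs()['time'])"
```

```text
the job is handed in; nothing more can be done
the job is handed in; nothing more can be done
```

The chest is locked and the job is handed in, at about 22 s on the robot's clock. I swung the hasp flat, took the steel pin out of the block, and tipped it flat onto the bench. Then I let go, took it again across the handle and pushed it through the staple's loop from the block side until the shoulder met the staple (about 8–12 N). I released it and lifted the arm clear.

**Last checks:**
- **Hasp:** its top measures 110 in both the wrist and side views, and the staple stands up through the slot.
- **Pin:** the handle's front is at chest y ≈ -14.7 and the staple's face at ≈ -15.3, so they touch within measuring error. The foot shows at y ≈ +84 on the far side; fully in would be about 86.
- **Other things:** the before and after top pictures show no movement of the sander, battery or discs. This compares average colour and height, so a shift of a few mm would not show.

**What went wrong or disagreed:**
- **Reported tool position:** the real fingertips sit about 28 mm short of the TCP the robot reports. My first push therefore passed over the hasp without moving it. I measured the offset from both cameras, and contact confirmed it later.
- **Bench contact:** when re-grasping the pin, the fingertips briefly pressed on the bench with about 35 N. I backed off 3 mm before gripping.
- **Last look:** the picture limit was used up, so the state after release was checked by depth measurements only.

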